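Slide the pepper mill into its bay of the condiment rack and bar it in

TASK

Put the tall pepper mill away in the empty wide bay of the condiment rack: swing the bay's bar well open with a fingertip, push the mill, low down near its foot so that it slides upright, until it stands right against the rack's back panel, then push the bar fully closed in front of it. Do not grasp, lift or tip the mill, touch it only in its lower third, and leave everything else where it stands.

Things in the scene. Friction and masses are not known exactly. Their poses are not given: they have to be found in the camera images.
- pepper_mill: tall dark wooden pepper mill, loose, 0.14 to 0.27 kg, 170 mm high: foot 58 mm in diameter (its widest part), waisted, head 49 mm. Origin: centre of underside. Starts outside the bar's swing. Friction on the worktop 0.45 to 0.75: a push above about 35 mm may tip it. An upright gripper's body would strike its head: lean the fingers about 30 degrees, tips forward, and push at 15 to 30 mm height
- rack: pale wooden rack, fixed, 78 by 214 mm, no floor, facing the robot's left. Origin: centre of footprint; x from open front to back panel, y along it, away from the robot. Walls 8 mm; back panel 88 mm high, inner face x=+31; side walls 62 mm high, front edges x=-39. Two 54 mm bays (centres y=+72, +10) behind a fixed rail; nearest the robot the empty bay, 74 mm (centre y=-62), behind the bar (x=-48)
- gate (a joint): swinging bar before the wide bay: level rod 9 mm thick, axis 46 mm above the worktop, 98 mm from pivot to the ball's end. 0 = closed (free end towards -y of the rack), grows as it swings out: 1.57 = straight out of the front, stop 2.5. Starts at 0 to 0.3, stays where left. Open beyond 1.3; at 2.2 well out of the way. A fingertip reaching into the bay can draw it out
- gate_hinge (a point): the bar's pivot, on the bar's axis 46 mm above the worktop; its axes are those of the rack
- gate_end (a point): centre of the wooden ball on the free end of the bar, 90 mm from the pivot; moves with the bar
- bay_mouth (a point): middle of the wide bay's mouth between the front edges of its two walls, on the worktop; axes as the rack's
- bay_home (a point): where the centre of the mill's foot is when the mill stands in the middle of the wide bay against the back panel (on the worktop, 40.5 mm behind the mouth); axes as the rack's (x into the bay). 16 mm of sideways play in all between mill and bay walls.
- salt_shaker: glass salt shaker with a metal top, 44 mm in diameter, 90 mm high, in one of the narrow bays; must not be disturbed. Origin: centre of underside
- spice_jar: glass spice jar with a white lid, 47 mm in diameter, 98 mm high, in the other narrow bay; must not be disturbed. Origin: centre of underside
- garlic: garlic bulb, about 53 mm across and high, in front of the narrow bays, a bystander. Origin: centre of underside
- lemon: lemon, 71 x 53 x 51 mm, lying near the wide-bay end of the rack, on the robot side, a bystander. Origin: centre of underside
- mug: small mug, 59 mm in diameter, 83 mm with the handle, 55 mm high, standing near the kettle, a bystander. Origin: centre of underside
- tin: flat yellowish tin lying on the worktop near its front edge, 63 x 105 x 24 mm, a bystander. Origin: centre of underside

How it is judged:
By the outcome, as a careful person would: the job done as asked, in the order asked, and still so for the second after the job is handed in, with the robot touching nothing.
It also fails if it takes over 72 s, if anything falls off the work surface, if the arm or the gripper's body presses on something with over 40 N, if the wrist force passes 120 N, or if a joint passes its speed limit or range.

ROBOT

A 6-joint arm with a two-finger parallel gripper is mounted at the origin on a cart in front of the work surface, level with it; the furniture and walls round the work are solid. World frame = base frame: x ahead of the robot, y to its left, z up, the work surface at z = 0. Lengths are in mm, angles in rad, forces in N, time in s.
With the tool pointing down it reaches from about 350 to 925 mm from the base axis. Payload 6.4 kg.
Tool frame: the origin (TCP) lies between the finger pads, 19 mm behind the fingertips; this is the grasp point; z points along the fingers, y is the line along which they close (so a half turn about z gives the same grasp; the last joint's range is limited). The gripper opens to 94 mm and grips with 3 to 60 N. Pads are 16 mm wide; open, the fingers measure 119 mm over their backs; the gripper's body (75 mm by 177 mm) begins 78 mm behind the grasp point.
Start: joints at [1.005, 0.245, 1.558, -0, 1.339, -0.174], TCP at [248.202, 600.757, 224.255] pointing down, gripper open.
Joint ranges: [-3.13, 3.13], [-1.02, 2.26], [0.13, 2.54], [-0.95, 4.09], [0.21, 2.88], [-2.74, 2.74]. Speed limits (rad/s): [2.57, 2.57, 3.14, 3.14, 3.14, 3.14].

INTERFACE

Orientations are given as a unit quaternion [w, x, y, z].
In Python, from plant import env gives the robot as it stands. The module is installed in compiled form; this text tells all that it offers.
- The arm moves only by the tool move_arm, never from a script. Its argument "deltas" is text: rows parted by semicolons, each of 7 numbers parted by spaces: the shift along the tool's x, y, z in mm, then the turn, a rotation vector about the tool's x, y, z in degrees, then the opening, from -1 (shut) to 1 (fully open). A call has 1 to 5 rows; each row shifts and turns the commanded pose from where the row before left it, along the tool's axes as they then stand; what a row does not reach is not made up. A row lasts 1/12 s, in which the tool goes at most 41.7 mm and 7.16 degrees, less where a joint would pass 70% of its speed; a pose out of reach is approached as far as the arm can. A call is refused whole if a number of a shift passes 41.7 or a number of a turn 7.16, either way. A call with a gripper value outside its range is refused whole. The fingers move at their own pace and stop on an object; "grip_force" is the grip in N (left out, the last holds). Time passes only in rows, so rows that do not move let the fingers close. It gives the time, the measured TCP pose, the force, the opening and the grip force at its end, in the units of the state.
- env.read_state(): the state, without advancing time (a new reading comes with each control period).
- env.camera(name): name is "side" or "top"; returns the picture (420x560x3 uint8, red, green, blue); there is no depth.
- env.get_calibration(name): a dict with "mtx" (3x3 intrinsics, pixels), "world_from_camera" (4x4, takes a point from camera to world coordinates). Camera axes: x right, y up, looking along -z (the intrinsics and any distortion apply to the point x, -y, -z); pixel columns grow to the right and rows downward; lengths in mm; the calibration is good to about 2 mm. A picture is of the moment at which its call begins. get_calibration takes no time and is no camera call.
- env.sign_off(): hands the job in; it is judged then, once.
The state is a dict: "t": time; "joint_pos": joint angles; "joint_velocities": joint speeds; "tau": joint torques, N m; "eef_pos": TCP position; "tcp_rot": TCP orientation; "wrist_force": force on the tool from outside, world axes, zero at the start; "wrist_torque": the same for the moment, N m; "finger_gap": opening from 0.0 (shut) to 1.0 (fully open); "grip_force": force on a finger pad.
Only numpy, scipy, OpenCV 4.12 (cv2) and the standard library are available. Lean on these libraries where they do the work, as an engineer would, in place of code of your own. Each camera call takes 0.05 s, during which the arm holds its last target. There are 200 camera calls.

## Working session

There is one attempt and no reset: what is moved stays moved. The work goes in short steps, Python scripts to look and compute and a tool call to move; the robot and the scene stay as the last step left them, time stands still between calls to the robot, and variables do not carry over. Pictures are saved under pics/ and viewed, at most 10 in all, crops included, and the job is handed in when it is done.

Besides the shell and the picture viewer there is one more tool, called after "Call:" by a JSON object that holds its "method" and its "body", one argument or row to a line. move_arm: Moves the arm, as the interface text tells. Its arguments: {"type":"object","properties":{"deltas":{"type":"string"},"grip_force":{"type":"number"}},"required":["deltas"]}

```bash
mkdir -p pics
python3 - <<'E'
from plant import env
import cv2
for n in("side","top"):
    cv2.imwrite(f"pics/{n}0.png",env.camera(n)[:,:,::-1]); c=env.get_calibration(n); print(n,c)
print(env.read_state())
E
```

```text
side {'mtx': array([[470.0097098 ,   0.        , 285.3142118 ],
       [  0.        , 470.0097098 , 204.12769624],
       [  0.        ,   0.        ,   1.        ]]), 'world_from_camera': array([[-8.28065041e-01, -4.46651425e-01,  3.38837413e-01,
         8.97581435e+02],
       [ 5.60514290e-01, -6.47188139e-01,  5.16692601e-01,
         5.23599850e+02],
       [-1.14899315e-02,  6.17778292e-01,  7.86268379e-01,
         9.31173020e+02],
       [ 0.00000000e+00,  0.00000000e+00,  0.00000000e+00,
         1.00000000e+00]])}
top {'mtx': array([[494.99442368,   0.        , 282.44787677],
       [  0.        , 494.99442368, 207.33868081],
       [  0.        ,   0.        ,   1.        ]]), 'world_from_camera': array([[ 1.67693138e-02,  9.92552072e-01, -1.20661405e-01,
         4.09343018e+02],
       [-9.99757826e-01,  1.49250905e-02, -1.61718925e-02,
        -6.37990698e+01],
       [-1.42505630e-02,  1.20903376e-01,  9.92561986e-01,
         1.22251901e+03],
       [ 0.00000000e+00,  0.00000000e+00,  0.00000000e+00,
         1.00000000e+00]])}
{'t': 0.1, 'joint_pos': array([ 1.00492244e+00,  2.45749169e-01,  1.55886381e+00, -7.64703247e-06,
        1.33873321e+00, -1.74124971e-01]), 'joint_velocities': array([ 3.14248808e-03, -1.45130570e-03, -2.24409120e-03, -7.22256327e-04,
        1.64471603e-03, -4.32449788e-05]), 'tau': array([ 1.23362543e-04, -4.16921210e+01, -3.15520763e+01,  6.87103719e-02,
        3.10712296e-02, -6.94129631e-05]), 'eef_pos': array([247.90794484, 600.31705966, 223.26760011]), 'tcp_rot': array([-3.13583417e-04,  1.94623406e-01,  9.80877648e-01, -8.18779064e-04]), 'wrist_force': array([0.27909942, 0.43291072, 1.12571508]), 'wrist_torque': array([-0.02270562,  0.0028936 , -0.01227944]), 'grip_force': 0.0, 'finger_gap': 1.0016927653683914}
```

View pics/side0.png

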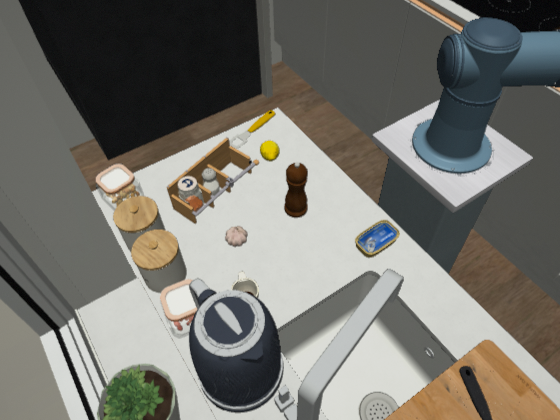

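View pics/top0.png

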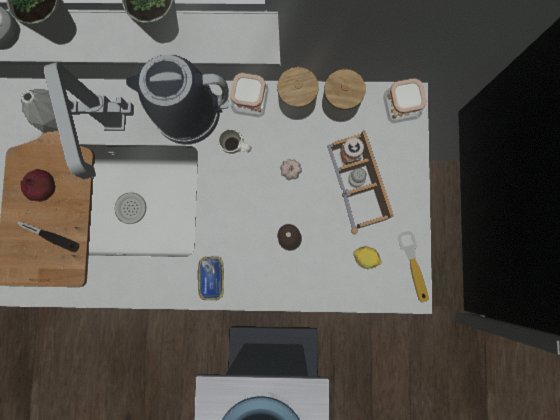

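The side view shows the rack around (212,180), the bar's ball near (256,162) and the mill's foot near (296,210). In the top view the rack is around (360,180), the ball at (354,231), the mill at (289,237) and the lemon at (367,257). I'll zoom in to measure.

Run:
```python
import cv2
a=cv2.imread("pics/top0.png")[125:275,260:410]; cv2.imwrite("pics/topz.png",cv2.resize(a,(600,600),interpolation=cv2.INTER_CUBIC))
a=cv2.imread("pics/side0.png")[125:245,160:320]; cv2.imwrite("pics/sidez.png",cv2.resize(a,(800,600),interpolation=cv2.INTER_CUBIC))
```

```text
(no output)
```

View pics/topz.png

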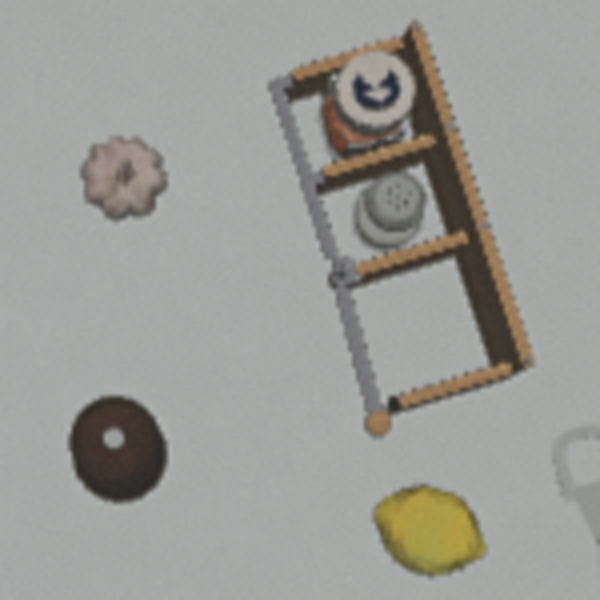

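View pics/sidez.png

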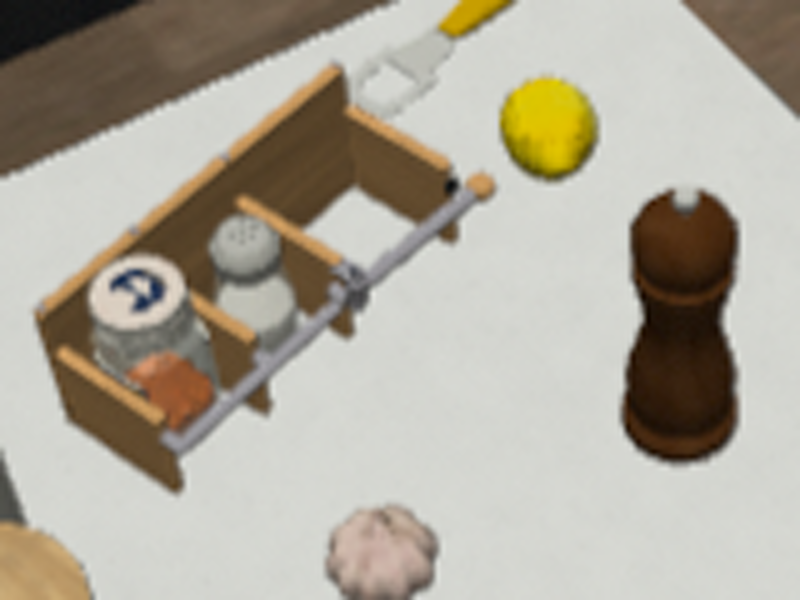

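In the top zoom the ball is at (377,424), the hinge at (342,275), the back-panel corners at (416,22) and (530,362), and the mill knob at (114,438). In the side zoom the ball is at (481,186), the hinge at (352,287), the mill knob at (686,197) and its foot spans columns 622–738, bottoming at row 462.

```bash
cat > h.py <<'E'
from plant import env
import numpy as np
from scipy.optimize import least_squares
from scipy.spatial.transform import Rotation as R
C={n:env.get_calibration(n) for n in("side","top")}
def zt(u,v): return (260+(u+.5)/4-.5,125+(v+.5)/4-.5)
def zs(u,v): return (160+(u+.5)/5-.5,125+(v+.5)/5-.5)
def ray(n,p):
    c=C[n];K=c["mtx"];T=c["world_from_camera"]
    d=np.array([(p[0]-K[0,2])/K[0,0],-(p[1]-K[1,2])/K[1,1],-1]); return T[:3,3],T[:3,:3]@d
def atz(n,p,z):
    o,d=ray(n,p); return o+d*(z-o[2])/d[2]
def proj(n,X):
    c=C[n];K=c["mtx"];T=c["world_from_camera"]
    q=(np.atleast_2d(X)-T[:3,3])@T[:3,:3]
    return np.c_[K[0,0]*q[:,0]/-q[:,2]+K[0,2],-K[1,1]*q[:,1]/-q[:,2]+K[1,2]]
def tri(pt,ps):
    A=[];b=[]
    for n,p in(("top",pt),("side",ps)):
        o,d=ray(n,p);d=d/np.linalg.norm(d);M=np.eye(3)-np.outer(d,d);A.append(M);b.append(M@o)
    return np.linalg.lstsq(np.vstack(A),np.hstack(b),rcond=None)[0]
E
python3 - <<'E'
from h import *
np.set_printoptions(precision=1,suppress=True)
for k,a,b in[("ball",(377,424),(481,186)),("hinge",(342,275),(352,287)),("knob",(114,438),(686,197)),("bcn",(530,362),(341,68)),("bcf",(416,22),(38,310)),("lemon",(430,530),(549,128)),("garlic",(124,177),(383,553))]:
    print(k,tri(zt(*a),zs(*b)))
# rack fit: local pts, z, top px, side px
P=[((39,-107,88),(530,362),(341,68)),((39,107,88),(416,22),(38,310)),((-39,-103,62),(394,407),(452,168)),((-39,103,62),None,(160,415)),
   ((-48,-17,46),(342,275),(352,287))]
def f(p,full=False):
    r=R.from_euler('z',p[2]).as_matrix();o=[]
    for X,a,b in P:
        W=r@np.array(X,float)+[p[0],p[1],0]
        if a: o.append(proj("top",W)[0]-zt(*a))
        o.append(proj("side",W)[0]-zs(*b))
    o=np.array(o); return o if full else o.ravel()
s=least_squares(f,[530,-240,.2]);print(s.x,np.degrees(s.x[2]));print(f(s.x,True))
for y in(-1.57,-1.35,-1.1): 
    q=least_squares(f,[530,-240,y]);print(q.x,q.cost)
# mill: foot silhouette in side
def mill(p):
    t=np.linspace(0,2*np.pi,180);o=[]
    W=np.c_[p[0]+29*np.cos(t),p[1]+29*np.sin(t),0*t]
    W=np.vstack([W,W+[0,0,15]]);q=proj("side",W)
    k=proj("top",[p[0],p[1],168])[0]-zt(114,438); k2=proj("side",[p[0],p[1],168])[0]-zs(686,197)
    return np.r_[q[:,0].min()-zs(622,0)[0],q[:,0].max()-zs(738,0)[0],q[:,1].max()-zs(0,462)[1],k*.5,k2*.5]
m=least_squares(mill,[380,-100]);print(m.x,mill(m.x))
E
```

```text
ball [ 500.  -215.9   45.6]
hinge [ 589.2 -195.    44.6]
knob [481.2 -60.2 163.1]
bcn [ 533.2 -298.4   82.7]
bcf [ 733.5 -233.3   86.6]
lemon [ 437.9 -250.1   23.8]
garlic [651.7 -63.   20.8]
[ 621.2 -230.    -1.3] -72.31818307734265
[[ 0.9  0.8]
 [ 0.  -2.1]
 [ 0.7 -0.9]
 [-0.8 -0.4]
 [ 0.4 -1.3]
 [ 0.4 -0.9]
 [ 1.3  0.2]
 [-2.1 -0.9]
 [ 0.9  1.3]]
[ 621.2 -230.    -1.3] 10.238592218023205
[ 621.2 -230.    -1.3] 10.238592218022516
[ 621.2 -230.    -1.3] 10.238592218022355
[482.1 -62.3] [ 0.2  0.4  0.6  0.6 -0.4 -0.3 -0.9]
```

```bash
cat >> h.py <<'E'
O=np.array([621.2,-230.,0]);YAW=np.radians(-72.32);RR=R.from_euler('z',YAW).as_matrix()
def tool(tilt):  # tool y = rack y, x = -forward, z down; tilt = tips forward, deg
    f,y=RR[:,0],RR[:,1]
    M=R.from_matrix(np.c_[-f,y,[0,0,-1.]])
    return M*R.from_euler('y',-tilt,degrees=True)
def cur():
    s=env.read_state();q=s["tcp_rot"];return s,s["eef_pos"],R.from_quat([q[1],q[2],q[3],q[0]])
def rows(wps):  # (local xyz of TCP, tilt, nrows): print rows from measured pose
    s,p,r=cur();print("t",round(s["t"],2),"local",np.round(RR.T@(p-O),1),"F",np.round(s["wrist_force"],1),"gap",round(s["finger_gap"],2),"roterr",np.round((r.inv()*tool(wps[0][1])).as_rotvec(degrees=True),1))
    for X,tilt,n in wps:
        P=O+RR@np.array(X,float);T=tool(tilt);rv=(r.inv()*T).as_rotvec()
        dp=(P-p)/n
        for i in range(n):
            print(np.round(r.inv().apply(dp),1),np.round(np.degrees(rv/n),2),end=" x%d\n"%n if i==0 and np.linalg.norm(rv)<.01 else "\n")
            if np.linalg.norm(rv)<.01: break
            r=r*R.from_rotvec(rv/n)
        p,r=P,T
E
python3 - <<'E'
from h import *
np.set_printoptions(suppress=True)
L=lambda x,y,z:RR.T@(np.array([x,y,z])-O)
rows([(L(400,150,250),0,15),((-20,-75,200),0,12)])
E
```

```text
t 0.1 local [-904.5 -103.5  223.3] F [0.3 0.4 1.1] gap 1.0 roterr [-0.1  0.  49.9]
[-20.8 -23.9  -1.7] [-0.01  0.    3.32]
[-22.2 -22.6  -1.8] [-0.01  0.    3.32]
[-23.5 -21.3  -1.8] [-0.01  0.    3.32]
[-24.7 -19.9  -1.8] [-0.01  0.    3.32]
[-25.8 -18.4  -1.8] [-0.01  0.    3.32]
[-26.8 -16.9  -1.8] [-0.01  0.    3.32]
[-27.7 -15.3  -1.8] [-0.01  0.    3.32]
[-28.6 -13.7  -1.8] [-0.01  0.    3.32]
[-29.3 -12.   -1.8] [-0.01  0.    3.32]
[-30.  -10.3  -1.8] [-0.01  0.    3.32]
[-30.5  -8.5  -1.8] [-0.01  0.    3.32]
[-31.   -6.8  -1.8] [-0.01  0.    3.32]
[-31.3  -5.   -1.8] [-0.01  0.    3.32]
[-31.5  -3.1  -1.8] [-0.01  0.    3.32]
[-31.7  -1.3  -1.8] [-0.01  0.    3.32]
[-34.1   1.7   4.2] [0. 0. 0.] x12
```

Call:
{"method": "move_arm", "body": {
  "deltas": "-21 -24 -3 0 0 3.32 -1; -22 -22.5 -3 0 0 3.32 -1; -23.5 -21 -3 0 0 3.32 -1; -24.5 -20 -3 0 0 3.32 -1; -26 -18.5 -3 0 0 3.32 -1"
}}

```text
t: 0.52
eef_pos: [299.0, 449.2, 238.8]
tcp_rot: [-0.0, 0.335, 0.942, -0.0]
wrist_force: [0.3, 0.4, -0.0]
finger_gap: 0.686
grip_force: 0.0
```

Call:
{"method": "move_arm", "body": {
  "deltas": "-27 -17 -3 0 0 3.32 -1; -28 -15 -3 0 0 3.32 -1; -28.5 -14 -3 0 0 3.32 -1; -29 -12 -3 0 0 3.32 -1; -30 -10 -3 0 0 3.32 -1"
}}

```text
t: 0.93
eef_pos: [350.0, 299.3, 254.0]
tcp_rot: [-0.0, 0.468, 0.884, -0.0]
wrist_force: [0.0, -0.0, -0.2]
finger_gap: 0.328
grip_force: 0.0
```

Call:
{"method": "move_arm", "body": {
  "deltas": "-30.5 -8.5 -2 0 0 3.32 -1; -31 -7 -2 0 0 3.32 -1; -31.5 -5 0 0 0 3.32 -1; -31.5 -3 0 0 0 3.32 -1; -31.5 -1 0 0 0 3.32 -1"
}}

```text
t: 1.35
eef_pos: [401.2, 149.2, 258.0]
tcp_rot: [-0.0, 0.591, 0.807, -0.0]
wrist_force: [0.2, -0.6, 0.3]
finger_gap: 0.004
grip_force: 0.0
```

Call:
{"method": "move_arm", "body": {
  "deltas": "-34 1.7 0 0 0 0 -1; -34 1.7 0 0 0 0 -1; -34 1.7 0 0 0 0 -1; -34 1.7 0 0 0 0 -1; -34 1.7 0 0 0 0 -1"
}}

```text
t: 1.77
eef_pos: [461.2, -10.2, 258.0]
tcp_rot: [-0.0, 0.59, 0.808, -0.0]
wrist_force: [0.4, 0.4, -0.3]
finger_gap: 0.006
grip_force: 0.0
```

Call:
{"method": "move_arm", "body": {
  "deltas": "-34 1.7 0 0 0 0 -1; -34 1.7 0 0 0 0 -1; -34 1.7 0 0 0 0 -1; -34 1.7 0 0 0 0 -1; -20 1.7 0 0 0 0 -1"
}}

```text
t: 2.18
eef_pos: [517.1, -157.5, 257.7]
tcp_rot: [-0.0, 0.59, 0.807, -0.0]
wrist_force: [-0.1, 0.8, 0.1]
finger_gap: 0.006
grip_force: 0.0
```

Run:
```python
from h import *
np.set_printoptions(suppress=True)
rows([((-15,-75,230),0,5),((-15,-75,54),0,9)])
```

```text
t 2.18 local [-100.7  -77.1  257.7] F [-0.1  0.8  0.1] gap 0.01 roterr [-0.   0.  -0.1]
[-17.1   0.4   5.5] [-0.01  0.   -0.01] x5
[ 0.   0.  19.6] [0. 0. 0.] x9
```

Call:
{"method": "move_arm", "body": {
  "deltas": "-17 0.4 5.5 0 0 0 -1; -17 0.4 5.5 0 0 0 -1; -17 0.4 5.5 0 0 0 -1; -17 0.4 5.5 0 0 0 -1; -17 0.4 5.5 0 0 0 -1"
}}

```text
t: 2.6
eef_pos: [544.6, -235.6, 229.9]
tcp_rot: [-0.001, 0.59, 0.808, -0.0]
wrist_force: [1.0, 0.8, 0.7]
finger_gap: 0.005
grip_force: 0.0
```

Call:
{"method": "move_arm", "body": {
  "deltas": "0 0 22 0 0 0 -1; 0 0 22 0 0 0 -1; 0 0 22 0 0 0 -1; 0 0 22 0 0 0 -1; 0 0 22 0 0 0 -1"
}}

```text
t: 3.02
eef_pos: [544.3, -234.7, 119.3]
tcp_rot: [-0.0, 0.59, 0.808, -0.0]
wrist_force: [0.1, 0.1, 0.6]
finger_gap: 0.006
grip_force: 0.0
```

Run:
```python
from h import *
import cv2
np.set_printoptions(suppress=True)
a=env.camera("side")[100:250,150:350,::-1]; cv2.imwrite("pics/s1.png",cv2.resize(a,(800,600),interpolation=cv2.INTER_CUBIC))
rows([((-15,-75,48),0,5)])
```

```text
t 3.07 local [-21.3 -76.8 114.3] F [-2.  -0.5 -2.8] gap 0.01 roterr [-0.3 -0.4  0.1]
[-1.4  0.4 13.2] [-0.06 -0.08  0.01] x5
```

View pics/s1.png

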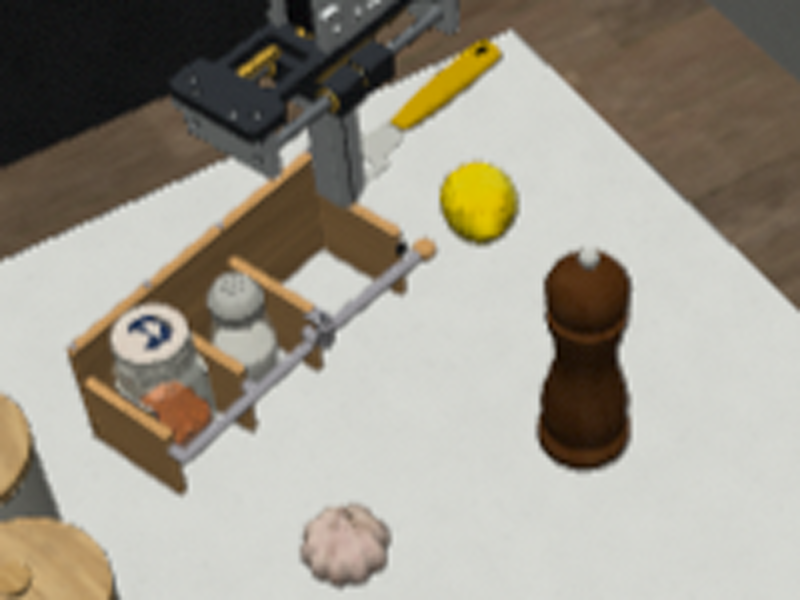

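The fingertip is at crop (343,200), above the wide bay's interior. The bar is almost closed, with its ball at (425,248). I'll check the tip against my rack model before lowering.

Run:
```python
from h import *
np.set_printoptions(suppress=True)
for X in[(-21,-77,95.5),(-48,-111,46),(-29,-95,62+0),(-39,-99,62)]:
    q=proj("side",O+RR@np.array(X,float))[0];print(X,(q-[150,100])*4)
rows([((-15,-75,48),0,5)])
```

```text
(-21, -77, 95.5) [348.56189212 203.05700203]
(-48, -111, 46) [421.98968949 245.64670807]
(-29, -95, 62) [381.55522859 229.6167232 ]
(-39, -99, 62) [397.49335041 232.94941638]
t 3.07 local [-21.3 -76.8 114.3] F [-2.  -0.5 -2.8] gap 0.01 roterr [-0.3 -0.4  0.1]
[-1.4  0.4 13.2] [-0.06 -0.08  0.01] x5
```

Call:
{"method": "move_arm", "body": {
  "deltas": "0 0 14 0 0 0 -1; 0 0 14 0 0 0 -1; 0 0 14 0 0 0 -1; 0 0 14 0 0 0 -1; 0 0 14 0 0 0 -1"
}}

```text
t: 3.48
eef_pos: [544.7, -234.9, 49.9]
tcp_rot: [0.0, 0.59, 0.808, -0.0]
wrist_force: [-0.1, 0.1, -0.7]
finger_gap: 0.005
grip_force: 0.0
```

Call:
{"method": "move_arm", "body": {
  "deltas": "0 0 0 0 0 0 -1; 0 0 0 0 0 0 -1"
}}

```text
t: 3.65
eef_pos: [544.1, -234.5, 49.7]
tcp_rot: [-0.001, 0.59, 0.808, -0.0]
wrist_force: [0.4, 0.1, 0.3]
finger_gap: -0.001
grip_force: 0.0
```

Run:
```python
from h import *
np.set_printoptions(suppress=True)
rows([((-40,-77,48),0,3),((-74,-73,48),0,5),((-92,-59,48),0,4),((-103,-38,48),0,4),((-106,-20,48),0,3),((-101,2,48),0,4)])
```

```text
t 3.65 local [-19.1 -74.8  49.7] F [0.4 0.1 0.3] gap -0.0 roterr [-0.1 -0.1  0.1]
[ 7.  -0.7  0.6] [-0.03 -0.03  0.02] x3
[6.8 0.8 0. ] [0. 0. 0.] x5
[4.5 3.5 0. ] [0. 0. 0.] x4
[2.7 5.3 0. ] [0. 0. 0.] x4
[1. 6. 0.] [0. 0. 0.] x3
[-1.3  5.5  0. ] [0. 0. 0.] x4
```

Call:
{"method": "move_arm", "body": {
  "deltas": "7 -0.7 0.6 0 0 0 -1; 7 -0.7 0.6 0 0 0 -1; 7 -0.7 0.6 0 0 0 -1; 6.8 0.8 0 0 0 0 -1; 6.8 0.8 0 0 0 0 -1"
}}

```text
t: 4.07
eef_pos: [533.8, -201.6, 49.6]
tcp_rot: [0.001, 0.589, 0.808, 0.0]
wrist_force: [0.7, -1.3, -0.0]
finger_gap: 0.004
grip_force: 0.5
```

Call:
{"method": "move_arm", "body": {
  "deltas": "6.8 0.8 0 0 0 0 -1; 6.8 0.8 0 0 0 0 -1; 6.8 0.8 0 0 0 0 -1; 4.5 3.5 0 0 0 0 -1; 4.5 3.5 0 0 0 0 -1"
}}

```text
t: 4.48
eef_pos: [533.6, -170.5, 48.9]
tcp_rot: [-0.0, 0.589, 0.808, -0.0]
wrist_force: [0.8, -1.5, 0.3]
finger_gap: 0.008
grip_force: 0.3
```

Call:
{"method": "move_arm", "body": {
  "deltas": "4.5 3.5 0 0 0 0 -1; 4.5 3.5 0 0 0 0 -1; 2.7 5.3 0 0 0 0 -1; 2.7 5.3 0 0 0 0 -1; 2.7 5.3 0 0 0 0 -1"
}}

```text
t: 4.9
eef_pos: [550.7, -147.5, 48.9]
tcp_rot: [-0.0, 0.59, 0.808, -0.0]
wrist_force: [-0.5, -0.6, -0.1]
finger_gap: 0.005
grip_force: 0.3
```

Call:
{"method": "move_arm", "body": {
  "deltas": "2.7 5.3 0 0 0 0 -1; 1 6 0 0 0 0 -1; 1 6 0 0 0 0 -1; 1 6 0 0 0 0 -1; -1.3 5.5 0 0 0 0 -1"
}}

```text
t: 5.32
eef_pos: [576.7, -134.5, 48.8]
tcp_rot: [-0.0, 0.589, 0.808, -0.0]
wrist_force: [0.1, -0.3, -0.6]
finger_gap: 0.003
grip_force: 0.4
```

Call:
{"method": "move_arm", "body": {
  "deltas": "-1.3 5.5 0 0 0 0 -1; -1.3 5.5 0 0 0 0 -1; -1.3 5.5 0 0 0 0 -1; 0 0 0 0 0 0 -1"
}}

```text
t: 5.65
eef_pos: [594.4, -133.7, 49.1]
tcp_rot: [0.0, 0.59, 0.808, 0.0]
wrist_force: [0.0, 0.9, -0.2]
finger_gap: 0.007
grip_force: 0.0
```

Run:
```python
from h import *
import cv2
np.set_printoptions(suppress=True)
a=env.camera("side")[100:250,150:350,::-1]; cv2.imwrite("pics/s2.png",cv2.resize(a,(800,600),interpolation=cv2.INTER_CUBIC))
rows([((-101,2,48),0,5)])
for th in(1.8,2,2.2,2.4):
    q=proj("side",O+RR@np.array([-48-90*np.sin(th),-21-90*np.cos(th),46]))[0];print(th,(q-[150,100])*4)
```

```text
t 5.7 local [-100.     3.2   49. ] F [-0.6  0.4 -0.3] gap 0.0 roterr [0.  0.  0.1]
[ 0.2 -0.2  0.2] [0.01 0.   0.02] x5
1.8 [413.61916571 417.46603701]
2 [387.63857601 430.53199444]
2.2 [358.94370552 439.48184511]
2.4 [328.81359327 443.86514894]
```

View pics/s2.png

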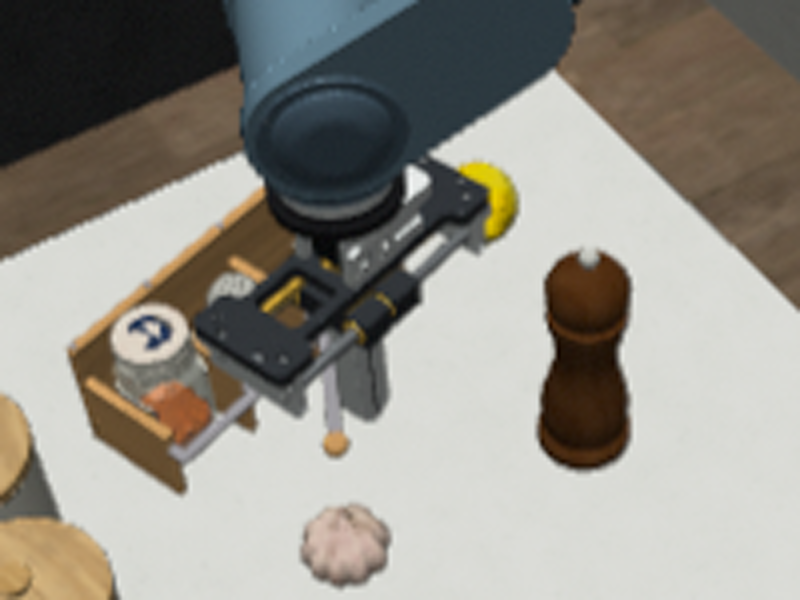

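The ball is at crop (336,442), so the bar stands at about 2.36 rad, well open. The mill and the bystanders haven't moved. Next I go behind the mill.

Run:
```python
from h import *
np.set_printoptions(suppress=True)
rows([((-101,-8,55),0,1),((-101,-10,225),0,5),((-200,-48,225),15,4),((-280,-82,225),30,4),((-280,-82,32),30,8)])
```

```text
t 5.7 local [-100.     3.2   49. ] F [-0.6  0.4 -0.3] gap 0.0 roterr [0.  0.  0.1]
[  1.  -11.2  -6. ] [0.04 0.02 0.08] x1
[  0.   -0.4 -34. ] [0. 0. 0.] x5
[24.8 -9.5  0. ] [ 0.   -3.75  0.  ]
[24.7 -9.5 -1.6] [ 0.   -3.75  0.  ]
[24.5 -9.5 -3.2] [ 0.   -3.75  0.  ]
[24.3 -9.5 -4.8] [ 0.   -3.75  0.  ]
[19.3 -8.5 -5.2] [-0.   -3.75  0.  ]
[18.9 -8.5 -6.4] [-0.   -3.75  0.  ]
[18.5 -8.5 -7.7] [-0.   -3.75  0.  ]
[17.9 -8.5 -8.8] [-0.   -3.75  0.  ]
[12.1  0.  20.9] [0. 0. 0.] x8
```

Call:
{"method": "move_arm", "body": {
  "deltas": "1 -11 -6 0 0 0 -1; 0 0 -34 0 0 0 -1; 0 0 -34 0 0 0 -1; 0 0 -34 0 0 0 -1; 0 0 -34 0 0 0 -1"
}}

```text
t: 6.12
eef_pos: [582.1, -136.0, 192.5]
tcp_rot: [-0.0, 0.59, 0.808, 0.0]
wrist_force: [0.8, -0.1, 1.3]
finger_gap: 0.004
grip_force: 0.0
```

Call:
{"method": "move_arm", "body": {
  "deltas": "0 0 -34 0 0 0 -0.49; 25 -9.5 0 0 -3.75 0 -0.49; 24.7 -9.5 -1.6 0 -3.75 0 -0.49; 24.5 -9.5 -3.2 0 -3.75 0 -0.49; 24.3 -9.5 -4.8 0 -3.75 0 -0.49"
}}

```text
t: 6.53
eef_pos: [515.3, -52.7, 225.5]
tcp_rot: [0.107, 0.585, 0.8, -0.077]
wrist_force: [1.0, 0.3, 0.4]
finger_gap: 0.253
grip_force: 0.0
```

Call:
{"method": "move_arm", "body": {
  "deltas": "19.3 -8.5 -5.2 0 -3.75 0 -0.49; 18.9 -8.5 -6.4 0 -3.75 0 -0.49; 18.5 -8.5 -7.7 0 -3.75 0 -0.49; 18 -8.5 -8.8 0 -3.75 0 -0.49; 0 0 0 0 0 0 -0.49"
}}

```text
t: 6.95
eef_pos: [456.5, 15.9, 223.2]
tcp_rot: [0.209, 0.567, 0.782, -0.153]
wrist_force: [0.2, -0.6, -1.4]
finger_gap: 0.259
grip_force: 0.0
```

Run:
```python
from h import *
np.set_printoptions(suppress=True)
rows([((-280,-82,36),30,9)])
```

```text
t 6.95 local [-284.3  -82.3  223.2] F [ 0.2 -0.6 -1.4] gap 0.26 roterr [ 0.1 -0.   0.4]
[10.   0.1 18.3] [ 0.01 -0.    0.04] x9
```

Call:
{"method": "move_arm", "body": {
  "deltas": "10.5 0 18.3 0 0 0 -0.49; 10.5 0 18.3 0 0 0 -0.49; 10.5 0 18.3 0 0 0 -0.49; 10.5 0 18.3 0 0 0 -0.49; 10.5 0 18.3 0 0 0 -0.49"
}}

```text
t: 7.37
eef_pos: [459.7, 12.1, 118.7]
tcp_rot: [0.209, 0.57, 0.78, -0.152]
wrist_force: [0.6, -0.1, 0.2]
finger_gap: 0.253
grip_force: 0.0
```

Call:
{"method": "move_arm", "body": {
  "deltas": "10.5 0 18.3 0 0 0 -0.49; 10.5 0 18.3 0 0 0 -0.49; 10.5 0 18.3 0 0 0 -0.49; 10 0 17 0 0 0 -0.49; 0 0 0 0 0 0 -0.49"
}}

```text
t: 7.78
eef_pos: [456.7, 11.7, 32.9]
tcp_rot: [0.206, 0.569, 0.781, -0.155]
wrist_force: [-0.2, 0.4, -0.2]
finger_gap: 0.256
grip_force: 0.0
```

Run:
```python
from h import *
import cv2
np.set_printoptions(suppress=True)
a=env.camera("side")[120:270,200:400,::-1]; cv2.imwrite("pics/s3.png",cv2.resize(a,(800,600),interpolation=cv2.INTER_CUBIC))
rows([((-250,-82,33),30,4),((-115,-62,33),30,15),((-60,-62,33),30,7)])
```

```text
t 7.83 local [-280.   -82.    34.8] F [ 0.6 -0.2 -0.3] gap 0.26 roterr [-0.2 -0.1  0.1]
[-6.3  0.   4.1] [-0.05 -0.02  0.03] x4
[-7.8  1.3  4.5] [0. 0. 0.] x15
[-6.8  0.   3.9] [0. 0. 0.] x7
```

View pics/s3.png

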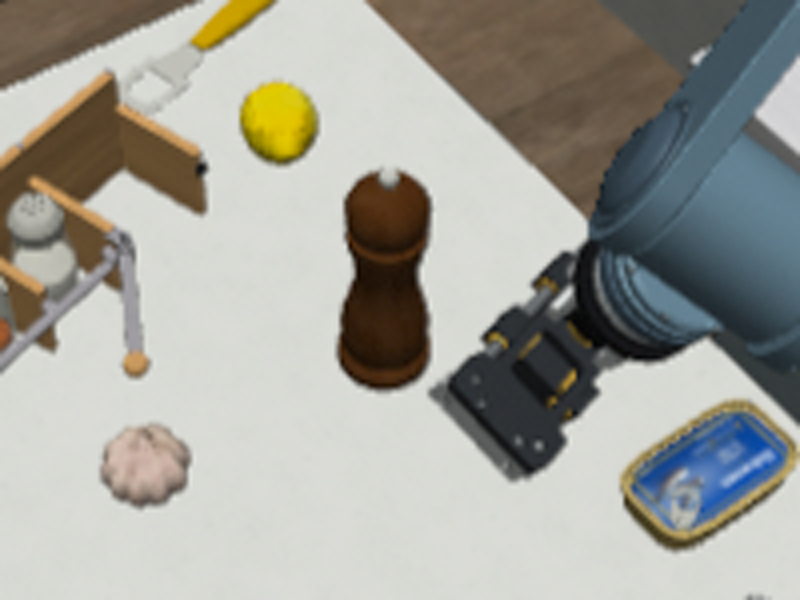

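The bar is open with its ball at (136,363). The mill stands untouched at (385,370) and the gripper is behind it, clear of the tin. Now I start the push.

Call:
{"method": "move_arm", "body": {
  "deltas": "-6 0 3.6 0 0 0 -0.49; -6 0 3.6 0 0 0 -0.49; -4 0 2.3 0 0 0 -0.49; -4 0 2.3 0 0 0 -0.49; -4 0 2.3 0 0 0 -0.49"
}}

```text
t: 8.25
eef_pos: [468.5, -14.8, 37.0]
tcp_rot: [0.21, 0.57, 0.78, -0.152]
wrist_force: [0.6, 0.6, 0.3]
finger_gap: 0.255
grip_force: 0.0
```

Call:
{"method": "move_arm", "body": {
  "deltas": "-4 0 2.3 0 0 0 -0.49; -4 0 2.3 0 0 0 -0.49; -4 0 2.3 0 0 0 -0.49; -4 0 2.3 0 0 0 -0.49; -4 0 2.3 0 0 0 -0.49"
}}

```text
t: 8.67
eef_pos: [475.0, -36.3, 36.2]
tcp_rot: [0.209, 0.569, 0.78, -0.152]
wrist_force: [-2.4, 3.2, 2.3]
finger_gap: 0.254
grip_force: 1.2
```

Run:
```python
from h import *
np.set_printoptions(suppress=True)
rows([((-110,-63,33),30,20),((-60,-62,33),30,10)])
```

```text
t 8.67 local [-228.9  -80.5   36.2] F [-2.4  3.2  2.3] gap 0.25 roterr [ 0.1 -0.   0.1]
[-5.1  0.9  3.1] [ 0. -0.  0.] x20
[-4.3  0.1  2.5] [0. 0. 0.] x10
```

Call:
{"method": "move_arm", "body": {
  "deltas": "-5 1 3.3 0 0 0 -0.49; -5 1 3.3 0 0 0 -0.49; -5 1 3.3 0 0 0 -0.49; -5 1 3.3 0 0 0 -0.49; -5 1 3.3 0 0 0 -0.49"
}}

```text
t: 9.08
eef_pos: [489.0, -63.6, 34.4]
tcp_rot: [0.209, 0.569, 0.78, -0.153]
wrist_force: [-1.8, 4.3, 3.5]
finger_gap: 0.254
grip_force: 2.3
```

Call:
{"method": "move_arm", "body": {
  "deltas": "-5 1 3.2 0 0 0 -0.49; -5 1 3.2 0 0 0 -0.49; -5 1 3.2 0 0 0 -0.49; -5 1 3.2 0 0 0 -0.49; -5 1 3.2 0 0 0 -0.49"
}}

```text
t: 9.5
eef_pos: [502.7, -90.3, 33.0]
tcp_rot: [0.209, 0.569, 0.78, -0.153]
wrist_force: [-1.4, 3.9, 3.6]
finger_gap: 0.256
grip_force: 2.2
```

Run:
```python
from h import *
import cv2
np.set_printoptions(suppress=True)
a=env.camera("side")[120:270,200:400,::-1]; cv2.imwrite("pics/s4.png",cv2.resize(a,(800,600),interpolation=cv2.INTER_CUBIC))
rows([((-110,-63,33),30,10),((-60,-62,33),30,10)])
```

```text
t 9.55 local [-168.3  -70.2   33.1] F [0.5 0.9 0.4] gap 0.25 roterr [0. 0. 0.]
[-5.   0.7  2.9] [0. 0. 0.] x10
[-4.3  0.1  2.5] [0. 0. 0.] x10
```

View pics/s4.png

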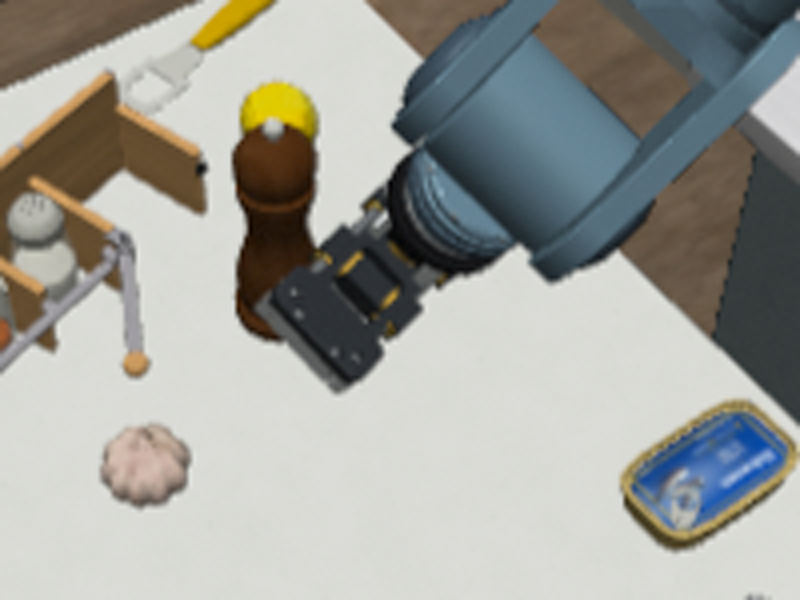

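The mill is upright with its knob at crop (273,128), and everything else is in place. I'll check its lateral position from the knob.

Run:
```python
from h import *
np.set_printoptions(suppress=True)
f=lambda u,v:(200+(u+.5)/4-.5,120+(v+.5)/4-.5)
for uv in[(273,128),(388,178)]: print(RR.T@(atz("side",f(*uv),165)-O))
```

```text
[-129.30643112  -70.31769175  165.        ]
[-204.59993787  -79.42355766  165.        ]
```

Call:
{"method": "move_arm", "body": {
  "deltas": "-5 0.8 2.9 0 0 0 -0.49; -5 0.8 2.9 0 0 0 -0.49; -5 0.8 2.9 0 0 0 -0.49; -5 0.8 2.9 0 0 0 -0.49; -5 0.8 2.9 0 0 0 -0.49"
}}

```text
t: 9.97
eef_pos: [515.2, -116.6, 32.8]
tcp_rot: [0.209, 0.569, 0.78, -0.153]
wrist_force: [-0.7, 2.8, 3.3]
finger_gap: 0.26
grip_force: 1.4
```

Call:
{"method": "move_arm", "body": {
  "deltas": "-5 0.8 2.9 0 0 0 -0.49; -5 0.8 2.9 0 0 0 -0.49; -5 0.8 2.9 0 0 0 -0.49; -5 0.8 2.9 0 0 0 -0.49; -5 0.8 2.9 0 0 0 -0.49"
}}

```text
t: 10.38
eef_pos: [527.9, -142.9, 32.9]
tcp_rot: [0.209, 0.569, 0.78, -0.153]
wrist_force: [-1.1, 2.6, 1.4]
finger_gap: 0.253
grip_force: 1.3
```

Run:
```python
from h import *
import cv2
np.set_printoptions(suppress=True)
a=env.camera("top")[125:275,260:410,::-1]; cv2.imwrite("pics/t5.png",cv2.resize(a,(600,600),interpolation=cv2.INTER_CUBIC))
rows([((-60,-62,33),30,10)])
```

```text
t 10.43 local [-110.4  -62.1   33.2] F [-0.4  0.2 -0.3] gap 0.25 roterr [0. 0. 0.]
[-4.4  0.   2.5] [0. 0. 0.] x10
```

View pics/t5.png

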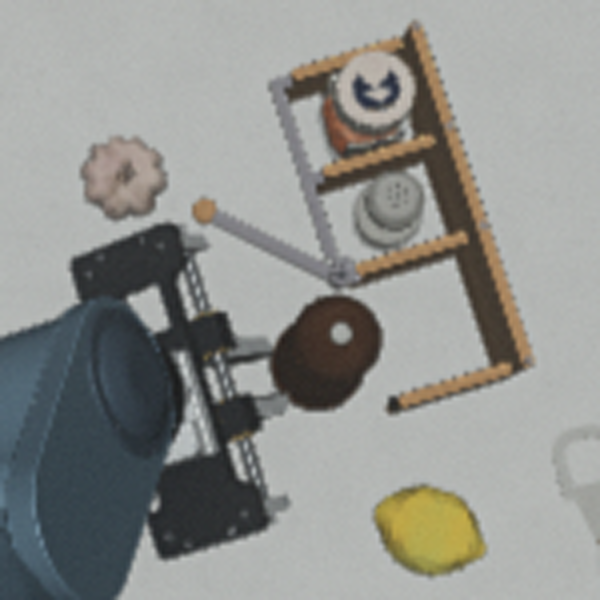

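The knob is at (341,333) and the mill is at the bay's mouth between the hinge (342,270) and the near wall's front edge (394,404). I'll check the lateral alignment numerically.

Run:
```python
from h import *
np.set_printoptions(suppress=True)
for n,uv,z in[("knob",(341,333),168),("nearwall front inner",(392,398),62),("farwall front",(358,270),62),("farwall back",(465,238),62),("nearwall back",(508,368),62)]: print(n,RR.T@(atz("top",zt(*uv),z)-O))
```

```text
knob [-72.43989871 -63.82462774 168.        ]
nearwall front inner [ -40.35026058 -100.29470061   62.        ]
farwall front [-36.37937599 -22.14046913  62.        ]
farwall back [ 29.97796078 -22.20618269  62.        ]
nearwall back [  30.14492598 -103.09916622   62.        ]
```

Call:
{"method": "move_arm", "body": {
  "deltas": "-4.4 0 2.5 0 0 0 -0.49; -4.4 0 2.5 0 0 0 -0.49; -4.4 0 2.5 0 0 0 -0.49; -4.4 0 2.5 0 0 0 -0.49; -4.4 0 2.5 0 0 0 -0.49"
}}

```text
t: 10.85
eef_pos: [535.5, -166.9, 33.0]
tcp_rot: [0.209, 0.569, 0.78, -0.153]
wrist_force: [-0.1, 1.7, 0.7]
finger_gap: 0.258
grip_force: 0.9
```

Call:
{"method": "move_arm", "body": {
  "deltas": "-4.4 0 2.5 0 0 0 -0.49; -4.4 0 2.5 0 0 0 -0.49; -4.4 0 2.5 0 0 0 -0.49; -4.4 0 2.5 0 0 0 -0.49; -4.4 0 2.5 0 0 0 -0.49"
}}

```text
t: 11.27
eef_pos: [543.2, -191.1, 33.2]
tcp_rot: [0.209, 0.569, 0.78, -0.153]
wrist_force: [-0.7, 1.3, -0.3]
finger_gap: 0.255
grip_force: 0.7
```

Call:
{"method": "move_arm", "body": {
  "deltas": "-2.6 0 1.5 0 0 0 -0.49; -2.6 0 1.5 0 0 0 -0.49; -2.6 0 1.5 0 0 0 -0.49; -2.6 0 1.5 0 0 0 -0.49; -2.6 0 1.5 0 0 0 -0.49"
}}

```text
t: 11.68
eef_pos: [547.8, -205.0, 33.2]
tcp_rot: [0.209, 0.569, 0.78, -0.153]
wrist_force: [-0.2, 0.5, -0.2]
finger_gap: 0.254
grip_force: 0.7
```

Run:
```python
from h import *
np.set_printoptions(suppress=True)
rows([((-38,-62,33),30,5)])
```

```text
t 11.68 local [-46.1 -62.4  33.2] F [-0.2  0.5 -0.2] gap 0.25 roterr [ 0.  -0.   0.1]
[-1.4  0.1  0.8] [ 0.01 -0.    0.01] x5
```

Call:
{"method": "move_arm", "body": {
  "deltas": "-1.3 0 0.75 0 0 0 -0.49; -1.3 0 0.75 0 0 0 -0.49; -1.3 0 0.75 0 0 0 -0.49; -1.3 0 0.75 0 0 0 -0.49"
}}

```text
t: 12.02
eef_pos: [549.6, -210.6, 33.2]
tcp_rot: [0.209, 0.569, 0.78, -0.153]
wrist_force: [-0.9, 1.2, -0.2]
finger_gap: 0.258
grip_force: 0.7
```

Call:
{"method": "move_arm", "body": {
  "deltas": "-0.9 0 0.5 0 0 0 -0.49; -0.9 0 0.5 0 0 0 -0.49; -0.9 0 0.5 0 0 0 -0.49"
}}

```text
t: 12.27
eef_pos: [550.4, -213.4, 33.2]
tcp_rot: [0.209, 0.57, 0.78, -0.153]
wrist_force: [-1.5, 5.0, 0.5]
finger_gap: 0.256
grip_force: 2.8
```

Call:
{"method": "move_arm", "body": {
  "deltas": "-0.9 0 0.5 0 0 0 -0.49; 0 0 0 0 0 0 -0.49"
}}

```text
t: 12.43
eef_pos: [550.4, -213.6, 32.9]
tcp_rot: [0.208, 0.57, 0.78, -0.152]
wrist_force: [-1.6, 8.1, 3.2]
finger_gap: 0.256
grip_force: 3.6
```

Run:
```python
from h import *
import cv2
np.set_printoptions(suppress=True)
a=env.camera("top")[125:275,260:410,::-1]; cv2.imwrite("pics/t6.png",cv2.resize(a,(600,600),interpolation=cv2.INTER_CUBIC))
c=a[60:110,60:120].astype(int); m=(c.min(2)>150)
rows([((-37,-62,33),30,5)])
p=env.camera("top")
# knob: bright blob surrounded by dark
k=proj("top",O+RR@np.array([1.5,-62,168.]))[0];print("pred knob",k)
u,v=np.round(k).astype(int);w=p[v-7:v+8,u-7:u+8].astype(int).mean(2);print(w.astype(int))
```

```text
t 12.48 local [-37.2 -62.4  32.9] F [-3.   6.1  2.8] gap 0.26 roterr [ 0.  -0.1  0.1]
[-0.   0.1  0. ] [ 0.   -0.02  0.01] x5
pred knob [377.52349459 197.16906471]
[[ 43  43  49  47  47  47  50  50  48  49  61 117 127 131 138]
 [ 44  47  49  46  48  52  54  56  52  51  49  62  97 126 152]
 [ 47  49  52  54  55  56  55  56  55  52  49  49  53  81 133]
 [ 51  54  56  55  54  57  54  52  55  53  54  50  48  55  97]
 [ 51  55  57  51  56  54  52  52  53  52  54  50  47  48  64]
 [ 54  52  55  53  52  64  80  78  69  51  52  50  51  46  47]
 [ 53  52  53  52  64 116 153 150 123  66  50  51  49  49  48]
 [ 51  51  55  56  92 162 165 163 160  96  57  51  51  50  45]
 [ 51  52  51  59 103 161 165 163 162 110  59  49  50  50  48]
 [ 51  50  51  52  79 142 161 162 153  88  51  50  52  50  45]
 [ 50  49  51  50  56  96 127 134 108  59  52  52  51  48  47]
 [ 48  50  50  51  50  51  65  64  58  49  54  53  54  47  48]
 [ 47  49  50  51  48  50  50  50  50  57  54  52  50  50  45]
 [ 50  52  50  49  48  50  53  49  52  53  57  50  49  45  46]
 [ 47  50  50  51  53  52  52  52  51  52  53  50  48  46  43]]
```

The knob is at (377,198) against a predicted (377.5,197), and the force rose to 8 N, so the mill stands upright against the back panel. Now I retreat and plan the closing sweep.

Run:
```python
from h import *
np.set_printoptions(suppress=True)
def c(th,ex=0,r=70):
    u=np.array([-np.sin(th),-np.cos(th)]);n=np.array([np.cos(th),-np.sin(th)])
    s=9.2*abs(n[0])+12.5*abs(n[1])
    F=np.array([-48,-21])+r*u-(5+s+ex)*n; return (F[0]-2.3,F[1],50)
S=c(2.36,12);print(S)
w=[((-125,-62,33),30,4),((-125,-62,190),30,5),((S[0],S[1],190),30,4),(S,30,7)]
rows(w)
print("sweep");th=[2.36,2.1,1.8,1.5,1.2,.9,.6,.3,.1,0,-.03]
P=[S]+[c(t) for t in th]
M=tool(30)
for t,a,b in zip(th,P,P[1:]): print(t,np.round(b,1),np.round(M.inv().apply(RR@(np.array(b)-a)),1))
```

```text
(np.float64(-76.65745081647655), np.float64(51.46276031722112), 50)
t 12.53 local [-37.2 -62.4  32.9] F [-2.   6.9  2.3] gap 0.25 roterr [ 0.  -0.1  0.1]
[ 19.    0.1 -11. ] [ 0.01 -0.02  0.02] x4
[-15.7  -0.  -27.2] [0. 0. 0.] x5
[-10.5  28.4   6. ] [0. 0. 0.] x4
[10.   0.  17.3] [0. 0. 0.] x7
sweep
2.36 [-85.2  43.   50. ] [ 7.4 -8.5 -4.3]
2.1 [-100.4   32.    50. ] [ 13.2 -11.   -7.6]
1.8 [-114.1   13.7   50. ] [ 11.9 -18.3  -6.8]
1.5 [-121.4   -7.9   50. ] [  6.3 -21.5  -3.7]
1.2 [-122.8  -27.7   50. ] [  1.2 -19.9  -0.7]
0.9 [-117.9  -48.4   50. ] [ -4.2 -20.7   2.5]
0.6 [-106.   -67.7   50. ] [-10.3 -19.2   5.9]
0.3 [-87.7 -82.7  50. ] [-15.9 -15.    9.2]
0.1 [-72.6 -89.1  50. ] [-13.1  -6.4   7.5]
0 [-64.5 -91.   50. ] [-7.  -1.9  4.1]
-0.03 [-62.8 -91.4  50. ] [-1.5 -0.4  0.9]
```

Call:
{"method": "move_arm", "body": {
  "deltas": "8 0 -4.6 0 0 0 -0.49; 17 0 -10 0 0 0 -0.49; 17 0 -10 0 0 0 -0.49; 17 0 -10 0 0 0 -0.49; 17 0 -9.5 0 0 0 -0.49"
}}

```text
t: 12.95
eef_pos: [524.0, -130.1, 34.0]
tcp_rot: [0.21, 0.569, 0.78, -0.153]
wrist_force: [-0.4, 1.1, 0.5]
finger_gap: 0.256
grip_force: 0.0
```

Call:
{"method": "move_arm", "body": {
  "deltas": "-15.7 0 -27.2 0 0 0 -1; -15.7 0 -27.2 0 0 0 -1; -15.7 0 -27.2 0 0 0 -1; -15.7 0 -27.2 0 0 0 -1; -15.7 0 -27.2 0 0 0 -1"
}}

```text
t: 13.37
eef_pos: [523.9, -130.5, 192.5]
tcp_rot: [0.21, 0.569, 0.78, -0.153]
wrist_force: [0.6, 0.4, -0.6]
finger_gap: 0.006
grip_force: 0.0
```

Call:
{"method": "move_arm", "body": {
  "deltas": "-10.5 28.4 6 0 0 0 -1; -10.5 28.4 6 0 0 0 -1; -10.5 28.4 6 0 0 0 -1; -10.5 28.4 6 0 0 0 -1; 0 0 0 0 0 0 -1"
}}

```text
t: 13.78
eef_pos: [650.8, -142.9, 191.2]
tcp_rot: [0.21, 0.569, 0.78, -0.152]
wrist_force: [-1.1, -0.3, -0.0]
finger_gap: 0.004
grip_force: 0.0
```

Run:
```python
from h import *
np.set_printoptions(suppress=True)
rows([((-76.7,51.5,100),30,5),((-76.7,51.5,50),30,4)])
```

```text
t 13.78 local [-74.   54.7 191.2] F [-1.1 -0.3 -0. ] gap 0.0 roterr [0.2 0.1 0. ]
[ 9.6 -0.7 15.5] [0.03 0.02 0.01] x5
[ 6.2  0.  10.8] [0. 0. 0.] x4
```

Call:
{"method": "move_arm", "body": {
  "deltas": "9.6 -0.5 15.5 0 0 0 -1; 9.6 -0.5 15.5 0 0 0 -1; 9.6 -0.5 15.5 0 0 0 -1; 9.6 -0.5 15.5 0 0 0 -1; 9.6 -0.5 15.5 0 0 0 -1"
}}

```text
t: 14.2
eef_pos: [643.3, -140.1, 99.2]
tcp_rot: [0.209, 0.569, 0.78, -0.153]
wrist_force: [0.2, -0.1, 0.4]
finger_gap: 0.002
grip_force: 0.0
```

Call:
{"method": "move_arm", "body": {
  "deltas": "6.2 0 10.8 0 0 0 -1; 6.2 0 10.8 0 0 0 -1; 6.2 0 10.8 0 0 0 -1; 6.2 0 10.8 0 0 0 -1; 0 0 0 0 0 0 -1"
}}

```text
t: 14.62
eef_pos: [642.1, -140.1, 46.9]
tcp_rot: [0.207, 0.569, 0.781, -0.153]
wrist_force: [-0.8, -0.0, 0.3]
finger_gap: 0.003
grip_force: 0.0
```

Run:
```python
from h import *
np.set_printoptions(suppress=True)
rows([((-85.2,43,50),30,3)])
```

```text
t 14.62 local [-79.3  47.3  46.9] F [-0.8 -0.   0.3] gap 0.0 roterr [-0.1 -0.1  0.1]
[ 1.2 -1.4 -1.9] [-0.05 -0.04  0.05] x3
```

Call:
{"method": "move_arm", "body": {
  "deltas": "3.5 -4.5 -4.5 0 0 0 -1; 6.6 -5.5 -3.8 0 0 0 -1; 6.6 -5.5 -3.8 0 0 0 -1; 6 -9.1 -3.4 0 0 0 -1; 6 -9.1 -3.4 0 0 0 -1"
}}

```text
t: 15.03
eef_pos: [601.0, -117.4, 53.0]
tcp_rot: [0.21, 0.569, 0.78, -0.152]
wrist_force: [0.9, 0.2, -0.3]
finger_gap: 0.007
grip_force: 0.3
```

Call:
{"method": "move_arm", "body": {
  "deltas": "3.2 -10.8 -1.9 0 0 0 -1; 3.2 -10.8 -1.9 0 0 0 -1; 0.6 -10 -0.3 0 0 0 -1; 0.6 -10 -0.3 0 0 0 -1; 0 0 0 0 0 0 -1"
}}

```text
t: 15.45
eef_pos: [557.1, -122.3, 51.9]
tcp_rot: [0.209, 0.57, 0.78, -0.153]
wrist_force: [0.6, -0.6, 0.0]
finger_gap: 0.009
grip_force: 0.0
```

Run:
```python
from h import *
np.set_printoptions(suppress=True)
rows([((-117.9,-48.4,50),30,2),((-106,-67.7,50),30,2),((-87.7,-82.7,50),30,3),((-72.6,-89.1,50),30,3),((-64.5,-91,50),30,3),((-61.5,-91.5,50),30,2)])
```

```text
t 15.45 local [-122.1  -28.3   51.9] F [ 0.6 -0.6  0. ] gap 0.01 roterr [-0.  -0.   0.1]
[ -1.3 -10.    1.9] [-0.01 -0.01  0.03] x2
[-5.2 -9.7  3. ] [0. 0. 0.] x2
[-5.3 -5.   3.1] [0. 0. 0.] x3
[-4.4 -2.1  2.5] [0. 0. 0.] x3
[-2.3 -0.6  1.3] [0. 0. 0.] x3
[-1.3 -0.2  0.8] [0. 0. 0.] x2
```

Call:
{"method": "move_arm", "body": {
  "deltas": "-1.3 -10 1.9 0 0 0 -1; -1.3 -10 1.9 0 0 0 -1; -5.2 -9.7 3 0 0 0 -1; -5.2 -9.7 3 0 0 0 -1; 0 0 0 0 0 0 -1"
}}

```text
t: 15.87
eef_pos: [524.3, -151.2, 49.3]
tcp_rot: [0.208, 0.57, 0.78, -0.153]
wrist_force: [-1.3, 0.7, 0.3]
finger_gap: 0.003
grip_force: 0.0
```

Call:
{"method": "move_arm", "body": {
  "deltas": "-5.3 -5 3.1 0 0 0 -1; -5.3 -5 3.1 0 0 0 -1; -5.3 -5 3.1 0 0 0 -1; -4.4 -2.1 2.5 0 0 0 -1; -4.4 -2.1 2.5 0 0 0 -1"
}}

```text
t: 16.28
eef_pos: [516.6, -183.5, 49.8]
tcp_rot: [0.209, 0.57, 0.78, -0.153]
wrist_force: [0.4, 1.4, 0.3]
finger_gap: 0.007
grip_force: 0.3
```

Call:
{"method": "move_arm", "body": {
  "deltas": "-4.4 -2.1 2.5 0 0 0 -1; -2.3 -0.6 1.3 0 0 0 -1; -2.3 -0.6 1.3 0 0 0 -1; 0 0 0 0 0 0 -1"
}}

```text
t: 16.62
eef_pos: [516.8, -194.1, 50.0]
tcp_rot: [0.209, 0.57, 0.78, -0.153]
wrist_force: [0.1, 0.4, 0.2]
finger_gap: 0.003
grip_force: 0.0
```

Call:
{"method": "move_arm", "body": {
  "deltas": "-1.2 0 0.7 0 0 0 -1; -1.2 0 0.7 0 0 0 -1; 0 0 0 0 0 0 -1"
}}

```text
t: 16.87
eef_pos: [517.2, -195.6, 49.4]
tcp_rot: [0.208, 0.57, 0.78, -0.152]
wrist_force: [-0.5, 3.2, -0.0]
finger_gap: 0.006
grip_force: 1.5
```

Run:
```python
from h import *
np.set_printoptions(suppress=True)
rows([((-61.5,-91.5,50),30,2)])
```

```text
t 16.87 local [-64.3 -88.7  49.4] F [-0.5  3.2 -0. ] gap 0.01 roterr [ 0.  -0.1  0.1]
[-1.4 -1.4  0.4] [ 0.01 -0.04  0.03] x2
```

Call:
{"method": "move_arm", "body": {
  "deltas": "-0.9 0 0.5 0 0 0 -1; -0.9 0 0.5 0 0 0 -1; 0 0 0 0 0 0 -1"
}}

```text
t: 17.12
eef_pos: [517.2, -196.4, 48.6]
tcp_rot: [0.208, 0.57, 0.781, -0.152]
wrist_force: [-2.5, 10.0, 1.8]
finger_gap: 0.004
grip_force: 4.1
```

Call:
{"method": "move_arm", "body": {
  "deltas": "-0.9 0 0.5 0 0 0 -1; -0.9 0 0.5 0 0 0 -1; 0 0 0 0 0 0 -1; 0 0 0 0 0 0 -1"
}}

```text
t: 17.45
eef_pos: [517.1, -197.1, 47.7]
tcp_rot: [0.207, 0.57, 0.781, -0.151]
wrist_force: [-3.9, 15.0, 2.2]
finger_gap: 0.003
grip_force: 6.3
```

The force climbs stiffly with almost no movement, so the bar is at its stop. I back off gently and check.

Call:
{"method": "move_arm", "body": {
  "deltas": "3 0 -1.7 0 0 0 -1; 6 0 -3.5 0 0 0 -1; 12 0 -7 0 0 0 -1; 20 0 -12 0 0 0 -1; 20 0 -12 0 0 0 -1"
}}

```text
t: 17.87
eef_pos: [497.1, -132.0, 51.4]
tcp_rot: [0.21, 0.57, 0.78, -0.153]
wrist_force: [0.8, 0.1, -0.1]
finger_gap: 0.002
grip_force: 0.0
```

Call:
{"method": "move_arm", "body": {
  "deltas": "20 0 -20 0 0 0 -1; 20 0 -20 0 0 0 -1; 20 0 -20 0 0 0 -1; 15 0 -25 0 0 0 -1; 0 0 -25 0 0 0 -1"
}}

```text
t: 18.28
eef_pos: [458.1, -15.9, 107.5]
tcp_rot: [0.208, 0.568, 0.781, -0.153]
wrist_force: [0.5, -1.0, -0.1]
finger_gap: 0.007
grip_force: 0.0
```

Call:
{"method": "move_arm", "body": {
  "deltas": "20 0 -25 0 0 0 -1; 20 0 -25 0 0 0 -1; 20 0 -25 0 0 0 -1; 0 0 0 0 0 0 -1; 0 0 0 0 0 0 -1"
}}

```text
t: 18.7
eef_pos: [433.6, 68.3, 144.6]
tcp_rot: [0.21, 0.568, 0.781, -0.152]
wrist_force: [-0.7, 0.5, -0.4]
finger_gap: 0.005
grip_force: 0.0
```

Run:
```python
from h import *
import cv2
a=env.camera("side")[125:245,160:320,::-1]; A=cv2.resize(a,(400,300),interpolation=cv2.INTER_CUBIC)
b=env.camera("top")[125:275,260:410,::-1]; B=cv2.resize(b,(400,400),interpolation=cv2.INTER_CUBIC)
im=np.zeros((400,800,3),np.uint8);im[:300,:400]=A;im[:,400:]=B;cv2.imwrite("pics/fin.png",im)
for n in("side","top"): 
  for th in(0,.1):print(n,proj(n,O+RR@np.array([-48-90*np.sin(th),-21-90*np.cos(th),46])))
  print(proj(n,O+RR@np.array([1.5,-62,168.])))
```

```text
side [[255.49742237 161.41167702]]
side [[258.03969745 163.06804354]]
[[223.01147212 128.57116841]]
top [[355.01158799 229.93805157]]
top [[351.3444906  230.84694833]]
[[377.52349459 197.16906471]]
```

View pics/fin.png

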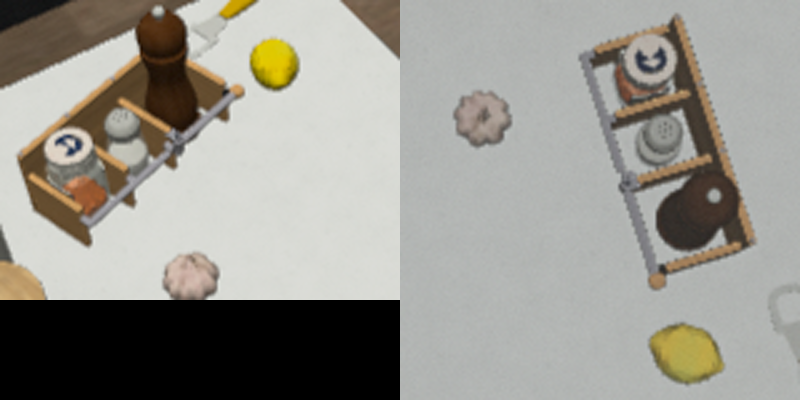

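The mill is upright in the bay against the back (knob at (713,196) in the top half). The bar is in line with the rail (ball at (657,281)) and the bystanders are in place, so I hand in.

```bash
python3 -c "
from plant import env
print(env.sign_off())"
```

```text
the job is handed in; nothing more can be done
None
```

The pepper mill stands upright against the back panel of the wide bay, the bar is pushed fully closed in front of it, and the last pictures of the rack area show nothing else disturbed; I handed the job in after about 19 s of robot time.

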